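# Lock the clamp-plate setting of a tube shaker

## Robot

A 6-joint arm with a two-finger parallel gripper is mounted at the origin on the work surface. World frame = base frame: x ahead of the robot, y to its left, z up, the work surface at z = 0. Lengths are in m, angles in rad, forces in N, time in s.
With the tool pointing down it reaches from about 0.225 to 0.725 m from the base axis. Payload 3.1 kg.
Tool frame: the origin (TCP) lies at the very end of the fingers, on their centre line; the grasp point (between the pads) lies 19 mm behind it; z points along the fingers, y is the line along which they close (so a half turn about z gives the same grasp; the last joint's range is limited). The gripper opens to 85 mm and grips with 20 to 120 N. Pads are 22 mm wide; open, the fingers measure 114 mm over their backs; the gripper's body (76 mm by 85 mm) begins 54 mm behind the grasp point. The pads swing forward as they close: fully open they stand 13 mm farther back than shut.
Start: joints at [0.98, 0.048, 0.099, 1.622, 0, 1.443], TCP at [0.234, 0.47, 0.231] pointing down, gripper open.
Joint ranges: [-2.91, 2.91], [-0.99, 1.94], [-1.21, 1.42], [-2.12, 2.29], [-1.49, 1.47], [-3.14, 3.14]. Speed limits (rad/s): [2.79, 2.79, 3.14, 3.14, 3.14, 3.14].

## Interface

Orientations are given as a rotation vector (axis times angle).
In Python, from rig import robot gives the robot as it stands.
- The arm moves only by the shell command python3 -m jog 'ROWS' [OPENING] [FORCE]. ROWS is JSON, a list of rows, each an object with "dp": the shift along the tool's x, y, z in m, a list of three; "twist": the turn about the tool's z in degrees. In form: [{"dp": [x, y, z], "twist": twist}, ...]. A call has exactly 10 rows; each row is the pose to reach, as a shift and turn from the pose commanded when the call began, along the tool's axes at that moment; what a row does not reach only later rows make up. A row lasts 1/10 s, in which the tool goes at most 50 mm and 8.59 degrees, less where a joint would pass 70% of its speed; a pose out of reach is approached as far as the arm can. A call with a gripper value outside its range is refused whole. OPENING is the opening, from -1 (shut) to 1 (fully open), set as the call begins (- or left out, the last holds). The fingers move at their own pace and stop on an object; FORCE is the grip in N (left out, the last holds). Time passes only in rows, so rows that repeat a pose let the fingers close, or fill a call up. It gives the time, the measured TCP pose, the force, the opening and the grip force at its end, in the units of the state.
- robot.get_obs(): the state, without advancing time (a new reading comes with each control period).
- robot.capture(name): name is "scene" or "top"; returns the picture (384x512x3 uint8, blue, green, red); there is no depth.
- robot.camera_model(name): a dict with "fovy" (degrees; the focal length in pixels is half the picture's height over the tangent of half this angle, whatever the lens; pixels are square), "cx", "cy" (the principal point, pixels), "k1" (the pictures are not rectified: a ray, as slopes to the right and down, at radius r is drawn at 1 + k1 r^2 times it, then the intrinsics apply), "camera_from_world" (4x4, takes a point from world to camera coordinates). Camera axes: x right, y down, z forward; pixel columns grow to the right and rows downward; lengths in m; the calibration is good to about 2 mm. A picture is of the moment at which its call begins. camera_model takes no time and is no camera call.
- robot.job_done(): hands the job in; it is judged then, once.
The state is a dict: "clock": time; "q": joint angles; "qvel": joint speeds; "joint_torque": joint torques, N m; "position": TCP position; "ee_rot": TCP orientation; "ft_force": force on the tool from outside, world axes, zero at the start; "moment": the same for the moment, N m; "width": finger opening in m; "grasp_force": force on a finger pad.
Only numpy, scipy, OpenCV 4.12 (cv2) and the standard library are available. Lean on these libraries where they do the work, as an engineer would, in place of code of your own. Each camera call takes 0.05 s, during which the arm holds its last target. There are 200 camera calls.

## Task

The front right pillar (seen from the robot) of the tube shaker's clamp plate has been set but not locked: its locknut is still backed off. Slide the large flat spanner on to the tall setting nut beneath, flat on the plate, its handle on the near side of the front left pillar so that it bears on it and holds the nut, then turn the locknut clockwise until it is nipped up firmly, by feel. The setting nut must not shift by more than a twelfth of a turn; leave the spanner on it, and do not disturb the small spanner, bottles, jar or beaker.

Things in the scene. Friction and masses are not known exactly. Their poses are not given: they have to be found in the camera images.
- shaker: Fixed multi-tube shaker: white base 270 x 310 x 95 mm, tubes above it, aluminium clamp plate 200 x 230 mm with its top 200 mm above the bench. Origin: on the bench under its middle; x to its back, y to its left, z up. Threaded pillars (20 mm) at x +-70, y +-85 mm, tops 262 mm above the bench. A 35 mm high bow handle stands on the plate at x = +30.
- setnut_c (a point): Centre (half-way up) of the setting nut of the unlocked pillar, at the shaker's x = -70, y = -85: steel hexagon 30 mm across flats, 26 mm tall, standing on the clamp plate, a 3 mm washer on top. z up; two of its flats face along +-x and it has corners along +-y (repeats every 60 degrees). Unheld, it goes round with the locknut as soon as that touches it.
- setnut_corner (a point): A corner of the setting nut, half-way up, 17.3 mm from its axis along the nut's own y. It shows how far the nut has been turned.
- locknut_c (a point): Centre of the locknut above the setting nut: hexagon 30 mm across flats, 16 mm tall, flats facing along +-x, repeating every 60 degrees; 24 mm above setnut_c when home. Starts 80 to 150 degrees short of touching; clockwise lowers it, 4 mm a turn. Runs freely (under 0.1 N m); the torque climbs once the held nut resists: 0.3 to 0.6 N m is nipped up. The pillar ends 17 mm above it.
- next_pillar: The other front pillar, fixed and already locked (same nuts, 30 mm across flats), at the shaker's x = -70, y = +85, so 170 mm from the unlocked one. Origin: on its axis at the plate's top. With the spanner's handle on the robot's side of it, along the flats nearest to that line, clockwise turning brings the handle to bear on its nuts after 2 to 7 degrees, plus the play of the jaws.
- spanner: The large flat open-ended steel spanner, 227 mm long, 8 mm thick, about 0.33 kg, lying flat on the bench to the left or right of the shaker. Origin: under its balance point, at its underside; x along it towards the jaws, z up.
- spanner_grip (a point): The large spanner's balance point, half-way up, on the handle, which is 20 mm wide and 8 mm thick here. The handle runs from 30 mm towards the jaws to its round end 123 mm the other way. x towards the jaws.
- spanner_jaw (a point): Centre of the large spanner's open jaws, half-way up, 90 mm from the balance point along x. Opening 31.5 mm wide, open to +x, prongs 11 mm wide ending 15 mm past this point, bottom of the opening 19 mm behind it. It goes sideways on to the nut along the nut's own y (or at 60 degrees to it).
- spanner_small: A smaller spanner of the same shape, 155 mm long, 18.5 mm jaws, on the other side of the shaker: too small, leave it. Origin under its balance point.
- jar: Glass jar with a yellow lid, 84 mm across, 125 mm tall, a bystander. Origin at its underside.
- white_bottle: White plastic bottle, 56 mm across, 85 mm tall, a bystander. Origin at its underside.
- beaker: Clear plastic beaker, 72 mm across, 95 mm tall, a bystander. Origin at its underside.
- wash_bottle: White squeeze bottle with a blue cap, 52 mm across, 130 mm tall, a bystander. Origin at its underside.
Things that resemble listed ones, but are neither listed nor needed, are in the scene too. Leave any blue look-alike of the spanner alone.

How it is judged:
On the way, in this order (a step that is already met when the one before it is completed fails the run):
1. the spanner lies flat on the clamp plate with its jaws round the setting nut (horizontal distance between spanner_jaw and setnut_c below 0.007 m and z of spanner_jaw in the frame of setnut_c below -0.006 m and angle between spanner_jaw's own z axis and vertical below 0.06 rad), for 0.2 s.
2. with the spanner round the setting nut and the locknut down on it, the tightening is felt at the spanner: its handle bears firmly on the next pillar while the fingers are not on the spanner (all of step 1 and z of locknut_c in the frame of setnut_c below 0.0243 m and contact force between spanner and next_pillar above 1.2 N and contact force between the fingers and spanner below 0.2 N), for 0.2 s.
At the end, for the whole second after the job is handed in: The locknut is home on the washer over the setting nut (within 0.15 mm), which is within 30 degrees of its start; the spanner rests flat on the plate (within 3 degrees), jaw centre within 7 mm of the nut axis; the small spanner, jar, beaker and bottles are within 40 mm of their starts (all of step 1 and z of locknut_c in the frame of setnut_c below 0.02415 m and linear speed of spanner below 0.02 m/s); the robot touches nothing.
It fails at once if the setting nut is turned more than a twelfth of a turn (about 30 degrees) from where it was set (distance of setnut_corner from where it was at the start of the episode above 0.0093 m).
It fails at once if the small spanner, the jar, the beaker or one of the two bottles is pushed more than 40 mm (distance of any of spanner_small, jar, white_bottle, beaker, wash_bottle from where it was at the start of the episode above 0.04 m).
It also fails if it takes over 72 s, if anything falls off the work surface, if the arm or the gripper's body presses on something with over 40 N, if the wrist force passes 120 N, or if a joint passes its speed limit or range.

## Working session

There is one attempt and no reset: what is moved stays moved. The work goes in short steps, Python scripts to look and compute and a shell command to move; the robot and the scene stay as the last step left them, time stands still between calls to the robot, and variables do not carry over. Pictures are saved under pics/ and viewed, at most 12 in all, crops included, and the job is handed in when it is done.

```bash
mkdir -p pics; ls; python3 - <<'E'
from rig import robot
import cv2
o=robot.get_obs(); print({k:o[k] for k in ("clock","position","ee_rot","width","ft_force")})
for n in ("scene","top"):
    im=robot.capture(n); cv2.imwrite(f"pics/{n}0.png",im)
    m=robot.camera_model(n); print(n,m)
E
```

```text
pics
{'clock': 0.0, 'position': array([0.23404125, 0.46924738, 0.23009683]), 'ee_rot': array([-0.72031186, -3.05701163,  0.00351134]), 'width': 0.08570682743490467, 'ft_force': array([-0.40636967, -0.55105438, -0.21575548])}
scene {'fovy': 42.508617434960186, 'cx': 249.91895060854938, 'cy': 198.8790869216597, 'k1': -0.13041568022495473, 'camera_from_world': array([[ 0.57022621,  0.82137727,  0.01347014, -0.22195605],
       [ 0.69687731, -0.47498199, -0.53735846, -0.20970387],
       [-0.43497595,  0.31580292, -0.84324637,  1.91150857],
       [ 0.        ,  0.        ,  0.        ,  1.        ]])}
top {'fovy': 42.62262961729016, 'cx': 258.5354407852255, 'cy': 185.10170739950888, 'k1': -0.11275575252301302, 'camera_from_world': array([[-0.01635529, -0.99986396,  0.00213498, -0.00258207],
       [-0.98702684,  0.01580414, -0.15977562,  0.42566235],
       [ 0.15972015, -0.00472046, -0.98715105,  1.42021145],
       [ 0.        ,  0.        ,  0.        ,  1.        ]])}
```

View pics/scene0.png

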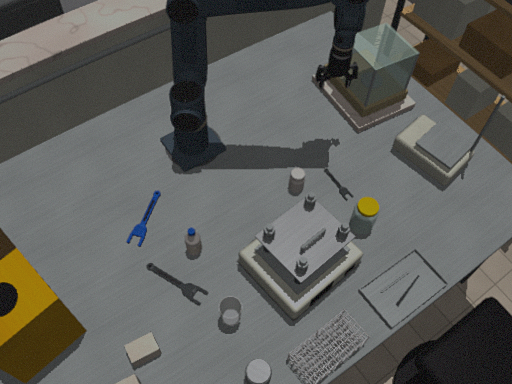

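View pics/top0.png

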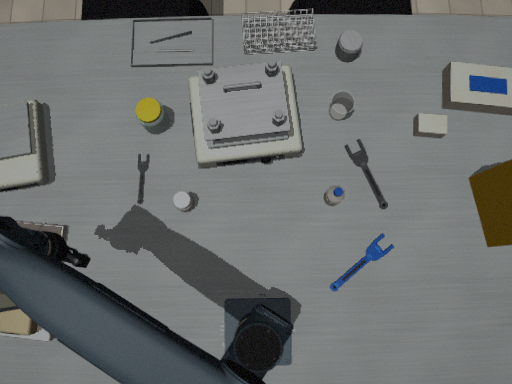

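The scene view shows the shaker at about (300,245), with the large spanner at about (178,283). In the top view the large spanner runs from jaws (358,150) to its end (384,206). The wash bottle is at (335,195), the beaker at (342,105), and the front pillars at (279,118) on the right and (213,125) on the left.

```bash
cat > h.py <<'E'
import numpy as np, cv2
from rig import robot
def KD(n):
    m=robot.camera_model(n); f=192/np.tan(np.radians(m["fovy"]/2))
    return np.array([[f,0,m["cx"]],[0,f,m["cy"]],[0,0,1]]),np.array([m["k1"],0,0,0,0.]),m["camera_from_world"]
def ray(n,uv):
    K,D,T=KD(n); p=cv2.undistortPoints(np.array(uv,float).reshape(-1,1,2),K,D).reshape(-1,2)
    d=np.c_[p,np.ones(len(p))]@T[:3,:3]; return -T[:3,:3].T@T[:3,3],d
def plane(n,uv,z):
    c,d=ray(n,uv); return c+d*((z-c[2])/d[:,2])[:,None]
def proj(n,P):
    K,D,T=KD(n); return cv2.projectPoints(np.array(P,float).reshape(-1,1,3),cv2.Rodrigues(T[:3,:3])[0],T[:3,3],K,D)[0].reshape(-1,2)
E
python3 - <<'E'
from h import *
im=cv2.imread("pics/top0.png"); g=cv2.cvtColor(im,cv2.COLOR_BGR2GRAY)
m=(g<85).astype(np.uint8); m[:130]=0;m[215:]=0;m[:,:343]=0;m[:,395:]=0
n,l,s,c=cv2.connectedComponentsWithStats(m); i=1+s[1:,4].argmax(); print(s[i],c[i])
pts=np.argwhere(l==i)[:,::-1]; P=plane("top",pts,.006)[:,:2]
mu=P.mean(0); w,v=np.linalg.eigh(np.cov((P-mu).T)); a=v[:,1]; a=a*np.sign(a[0])
t=(P-mu)@a; print("mean",mu,"ax",a,np.degrees(np.arctan2(a[1],a[0])),"ext",t.min(),t.max())
a1=cv2.resize(im[60:215,185:400],None,fx=3.6,fy=3.6,interpolation=cv2.INTER_CUBIC); cv2.imwrite("pics/c1.png",a1)
s0=cv2.imread("pics/scene0.png")[190:310,140:365]; cv2.imwrite("pics/c2.png",cv2.resize(s0,None,fx=3.5,fy=3.5,interpolation=cv2.INTER_CUBIC))
E
```

```text
[345 139  43  70 618] [366.61326861 171.8381877 ]
mean [ 0.46610532 -0.33927096] ax [0.91278304 0.40844477] 24.107174970591643 ext -0.12289475121395324 0.10254282589113255
```

View pics/c1.png

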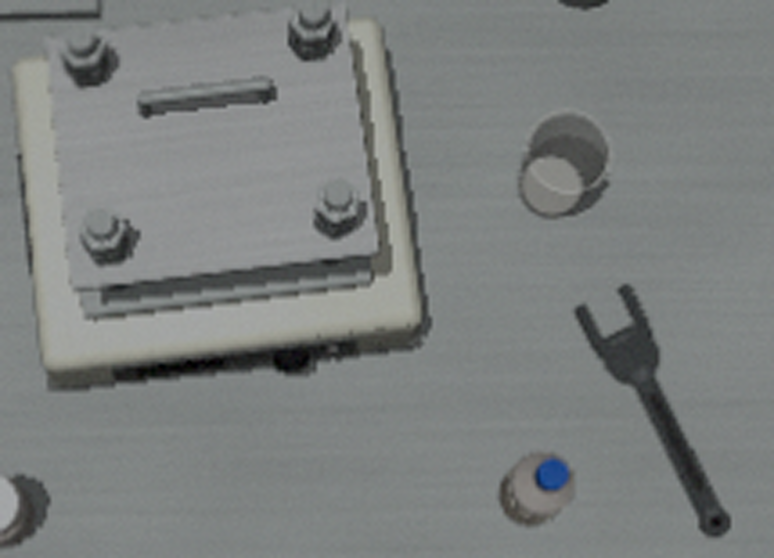

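View pics/c2.png

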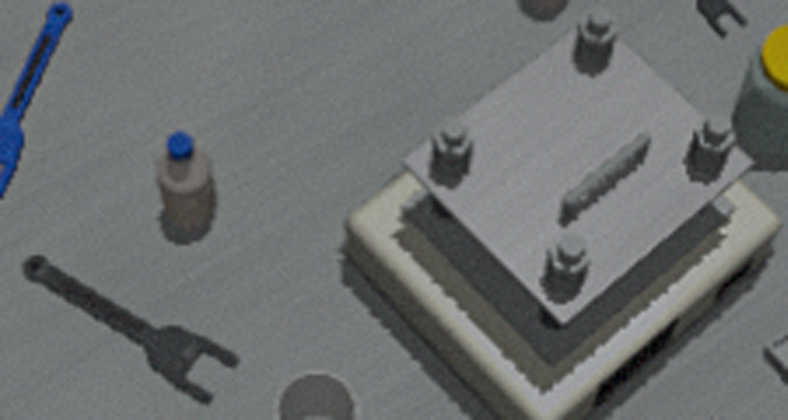

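The crops give the pillar tops (full-image pixels). In the top view they are front right (279,114), front left (213,122), back right (272,64) and back left (209,72). In the scene view they are (269,229), (310,196), (303,259) and (344,226). The spanner is clearly outlined.

```bash
python3 - <<'E'
from h import *
loc=np.array([[-70,-85],[-70,85],[70,-85],[70,85]])/1000
T={"top":[(338,193),(102,222),(315,15),(85,45)],"scene":[(452,135),(594,20),(570,243),(714,127)]}
for n,s,o in(("top",3.6,(185,60)),("scene",3.5,(140,190))):
    P=plane(n,np.array(T[n])/s+o,.262)[:,:2]
    A=P-P.mean(0); th=np.arctan2((loc[:,0]*A[:,1]-loc[:,1]*A[:,0]).sum(),(loc*A).sum())
    R=np.array([[np.cos(th),-np.sin(th)],[np.sin(th),np.cos(th)]])
    print(n,"centre",P.mean(0),"yaw",np.degrees(th)); Q=loc@R.T+P.mean(0)
    print(np.round(Q,4).tolist(),"res",np.round((P-Q)*1000,1).tolist())
E
```

```text
top centre [0.63049288 0.02680394] yaw 6.190839722068642
[[0.5701, -0.0652], [0.5517, 0.1038], [0.7093, -0.0502], [0.6909, 0.1189]] res [[2.7, 1.9], [2.4, 0.3], [-1.6, 0.1], [-3.5, -2.3]]
scene centre [0.63539713 0.02409027] yaw 6.990911280127507
[[0.5763, -0.0688], [0.5556, 0.0999], [0.7152, -0.0518], [0.6945, 0.117]] res [[2.4, 0.3], [0.8, -1.6], [-4.2, 3.0], [1.1, -1.7]]
```

```bash
cat >> h.py <<'E'
from scipy.spatial.transform import Rotation as Ro
def tool():
    o=robot.get_obs(); R=Ro.from_rotvec(o["ee_rot"]).as_matrix(); return o,R
def goto(xyz,yaw=None):
    "shift in tool axes and twist (deg) to reach xyz with tool x at world yaw (deg)"
    o,R=tool(); y0=np.degrees(np.arctan2(R[1,0],R[0,0]))
    tw=None if yaw is None else -((yaw-y0+180)%360-180)
    print("tool yaw",round(y0,2),"pos",o["position"].round(4),"dp",(R.T@(np.array(xyz)-o["position"])).round(4),"twist",tw)
E
python3 - <<'E'
from h import *
goto([.466,-.339,.1],24.1)
o,R=tool(); print(R.round(3)); 
im=cv2.imread("pics/top0.png"); g=cv2.cvtColor(im,cv2.COLOR_BGR2GRAY)
print("cap",plane("top",[(338,191)],.13)[0],"beaker top",plane("top",[(342,97)],.095)[0], "beaker bottom",plane("top",[(338,112)],.0)[0])
m=(g<85).astype(np.uint8); m[:130]=0;m[215:]=0;m[:,:343]=0;m[:,395:]=0
P=plane("top",np.argwhere(m)[:,::-1],.006)[:,:2]; mu=np.array([.4661,-.3393]);a=np.array([.9128,.4084]);n=np.array([-a[1],a[0]])
t=(P-mu)@a;d=(P-mu)@n;k=(t<.02)&(t>-.1)&(abs(d)<.015)
c=np.polyfit(t[k],d[k],1); print("handle line",c, "yaw",24.1+np.degrees(np.arctan(c[0])))
E
```

```text
tool yaw 153.48 pos [0.2341 0.4693 0.2302] dp [-0.5684 -0.6194  0.1314] twist 129.38204545885648
[[-0.895  0.446 -0.001]
 [ 0.446  0.895 -0.002]
 [ 0.    -0.002 -1.   ]]
cap [ 0.3900552  -0.22818549  0.13      ] beaker top [ 0.67386498 -0.25854313  0.095     ] beaker bottom [ 0.65806096 -0.26121461  0.        ]
handle line [ 2.79395857e-03 -4.77344540e-05] yaw 24.260081617534922
```

```bash
python3 -m jog '[{"dp":[-0.568,-0.619,0],"twist":-50.7},{"dp":[-0.568,-0.619,0],"twist":-50.7},{"dp":[-0.568,-0.619,0],"twist":-50.7},{"dp":[-0.568,-0.619,0],"twist":-50.7},{"dp":[-0.568,-0.619,0],"twist":-50.7},{"dp":[-0.568,-0.619,0],"twist":-50.7},{"dp":[-0.568,-0.619,0],"twist":-50.7},{"dp":[-0.568,-0.619,0],"twist":-50.7},{"dp":[-0.568,-0.619,0],"twist":-50.7},{"dp":[-0.568,-0.619,0],"twist":-50.7}]' 0.2 60; python3 -c "
from h import *
goto([.466,-.339,.1],204.2)"
```

```text
clock: 1.1
position: [0.3618, 0.0294, 0.2314]
ee_rot: [-0.658, 3.071, 0.0]
ft_force: [1.9, 1.1, 0.4]
width: 0.0512
grasp_force: 0.0
tool yaw -155.8 pos [0.3618 0.0294 0.2314] dp [ 0.056  -0.3787  0.1314] twist 0.002005180243372706
```

```bash
python3 -m jog '[{"dp":[0.056,-0.379,0],"twist":0},{"dp":[0.056,-0.379,0],"twist":0},{"dp":[0.056,-0.379,0],"twist":0},{"dp":[0.056,-0.379,0],"twist":0},{"dp":[0.056,-0.379,0],"twist":0},{"dp":[0.056,-0.379,0],"twist":0},{"dp":[0.056,-0.379,0],"twist":0},{"dp":[0.056,-0.379,0],"twist":0},{"dp":[0.056,-0.379,0.05],"twist":0},{"dp":[0.056,-0.379,0.09],"twist":0}]'; python3 -c "
from h import *
goto([.466,-.339,.003],204.2)
a=robot.capture('top');b=robot.capture('scene')
cv2.imwrite('pics/t1.png',a);cv2.imwrite('pics/s1.png',b)
c1=cv2.resize(a[50:230,190:400],None,fx=2.8,fy=2.8,interpolation=2)
c2=cv2.resize(b[180:340,135:365],None,fx=3.3,fy=3.3,interpolation=2)[:,:]
cv2.imwrite('pics/t1c.png',c1);cv2.imwrite('pics/s1c.png',c2)"
```

```text
clock: 2.1
position: [0.4666, -0.3396, 0.1404]
ee_rot: [-0.655, 3.072, -0.002]
ft_force: [0.3, 0.8, -0.9]
width: 0.0514
grasp_force: 0.0
tool yaw -155.94 pos [ 0.4666 -0.3396  0.1404] dp [0.0004 0.0009 0.1374] twist -0.13595855377263888
```

View pics/s1c.png

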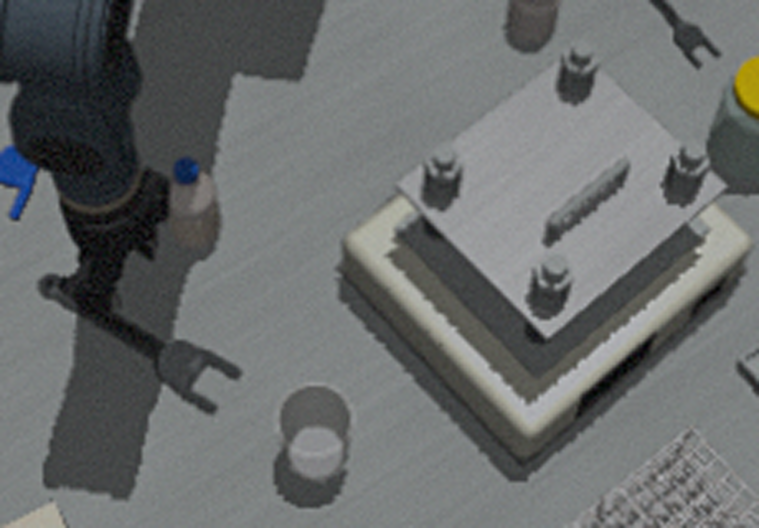

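The gripper is poised over the spanner's handle, with the wash bottle clear of it. I'll go down and grip.

```bash
python3 -m jog '[{"dp":[0,0.001,0.03],"twist":0},{"dp":[0,0.001,0.06],"twist":0},{"dp":[0,0.001,0.09],"twist":0},{"dp":[0,0.001,0.115],"twist":0},{"dp":[0,0.001,0.13],"twist":0},{"dp":[0,0.001,0.137],"twist":0},{"dp":[0,0.001,0.137],"twist":0},{"dp":[0,0.001,0.137],"twist":0},{"dp":[0,0.001,0.137],"twist":0},{"dp":[0,0.001,0.137],"twist":0}]' && python3 -m jog '[{"dp":[0,0,0],"twist":0},{"dp":[0,0,0],"twist":0},{"dp":[0,0,0],"twist":0},{"dp":[0,0,0],"twist":0},{"dp":[0,0,0],"twist":0},{"dp":[0,0,0],"twist":0},{"dp":[0,0,0],"twist":0},{"dp":[0,0,0],"twist":0},{"dp":[0,0,0],"twist":0},{"dp":[0,0,0],"twist":0}]' -1 60
```

```text
clock: 3.2
position: [0.4665, -0.3373, 0.0061]
ee_rot: [-0.658, 3.07, -0.003]
ft_force: [0.1, -0.6, -0.1]
width: 0.0512
grasp_force: 0.0
clock: 4.2
position: [0.4663, -0.3375, 0.0057]
ee_rot: [-0.658, 3.071, -0.004]
ft_force: [-0.2, -1.6, 4.6]
width: 0.0172
grasp_force: 58.9
```

```bash
python3 -m jog '[{"dp":[0,0,-0.02],"twist":0},{"dp":[0,0,-0.06],"twist":0},{"dp":[0,0,-0.1],"twist":0},{"dp":[0,0,-0.14],"twist":0},{"dp":[0,0,-0.18],"twist":0},{"dp":[0,0,-0.22],"twist":0},{"dp":[0,0,-0.26],"twist":0},{"dp":[0,0,-0.29],"twist":0},{"dp":[0,0,-0.29],"twist":0},{"dp":[0,0,-0.29],"twist":0}]'; python3 -c "
from h import *
s=np.array([.334,-.943]);p=np.array([.573,-.067])-.13*s
goto([*p,.295],109.5)"
```

```text
clock: 5.2
position: [0.4655, -0.3361, 0.2928]
ee_rot: [0.658, -3.071, -0.004]
ft_force: [-1.0, -1.0, -4.3]
width: 0.0165
grasp_force: 59.0
tool yaw -155.81 pos [ 0.4655 -0.3361  0.2928] dp [-0.219   0.3311 -0.0015] twist 94.69268356926636
```

```bash
python3 -m jog '[{"dp":[-0.015,0.02,-0.005],"twist":4},{"dp":[-0.037,0.055,-0.005],"twist":11},{"dp":[-0.06,0.09,-0.005],"twist":18},{"dp":[-0.083,0.125,-0.005],"twist":26},{"dp":[-0.106,0.16,-0.005],"twist":34},{"dp":[-0.13,0.195,-0.005],"twist":42},{"dp":[-0.152,0.23,-0.005],"twist":50},{"dp":[-0.175,0.265,-0.005],"twist":58},{"dp":[-0.195,0.295,-0.005],"twist":66},{"dp":[-0.21,0.32,-0.005],"twist":74}]';  python3 -c "
from h import *
s=np.array([.334,-.943]);p=np.array([.573,-.067])-.13*s
goto([*p,.295],109.5)"
```

```text
clock: 6.2
position: [0.5245, 0.0439, 0.2951]
ee_rot: [-1.326, -2.84, 0.003]
ft_force: [-0.1, -0.5, -3.5]
width: 0.0164
grasp_force: 59.2
tool yaw 129.94 pos [0.5245 0.0439 0.2951] dp [0.0057 0.0114 0.    ] twist 20.44288742909626
```

```bash
python3 -m jog '[{"dp":[0.003,0.006,0],"twist":7},{"dp":[0.0057,0.0114,0],"twist":14},{"dp":[0.0057,0.0114,0],"twist":20.4},{"dp":[0.0057,0.0114,0.02],"twist":20.4},{"dp":[0.0057,0.0114,0.04],"twist":20.4},{"dp":[0.0057,0.0114,0.05],"twist":20.4},{"dp":[0.0057,0.0114,0.05],"twist":20.4},{"dp":[0.0057,0.0114,0.05],"twist":20.4},{"dp":[0.0057,0.0114,0.05],"twist":20.4},{"dp":[0.0057,0.0114,0.05],"twist":20.4}]';  python3 -c "
from h import *
s=np.array([.334,-.943]);p=np.array([.573,-.067])-.13*s
goto([*p,.24],109.5)
a=robot.capture('top');b=robot.capture('scene')
cv2.imwrite('pics/t2.png',a);cv2.imwrite('pics/s2.png',b)
c1=cv2.resize(a[85:150,195:300],None,fx=7,fy=7,interpolation=2)
c2=cv2.resize(b[180:260,250:340],None,fx=7,fy=7,interpolation=2)
cv2.imwrite('pics/t2c.png',c1);cv2.imwrite('pics/s2c.png',c2)"
```

```text
clock: 7.2
position: [0.5317, 0.0531, 0.2509]
ee_rot: [1.806, 2.569, 0.002]
ft_force: [0.3, -1.0, -3.2]
width: 0.0166
grasp_force: 59.2
tool yaw 109.78 pos [0.5317 0.0531 0.2509] dp [ 0.0031 -0.0012  0.0109] twist 0.2780805543010274
```

View pics/t2c.png

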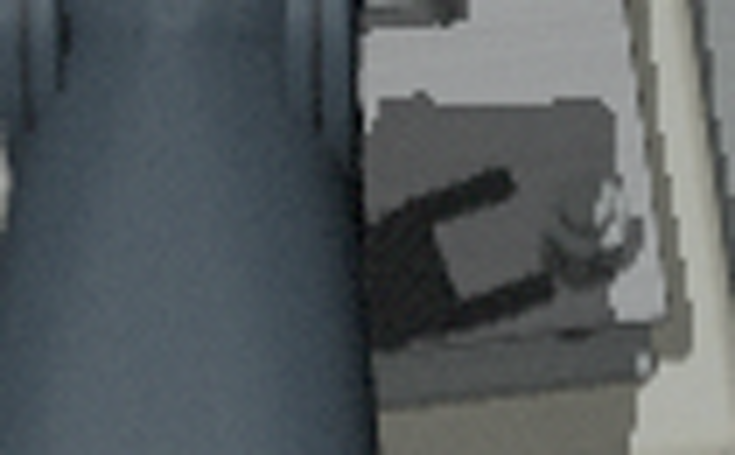

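View pics/s2c.png

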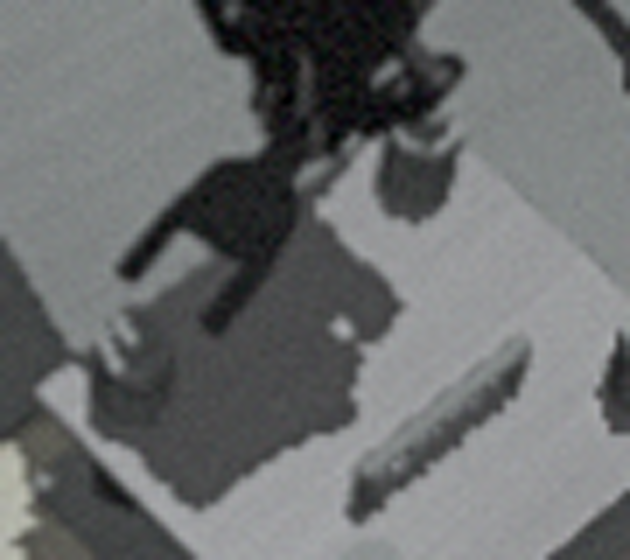

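Both views show the jaws level and short of the front-right pillar. The prong ends in the top crop are at about (508,180) and (547,285). In the scene crop they are at about (125,270) and (212,325). Next I'll compare these with the robot's own pose.

```bash
python3 - <<'E'
from h import *
s=np.array([np.cos(np.radians(109.78-180)),np.sin(np.radians(109.78-180))]); n=np.array([-s[1],s[0]])
tcp=np.array([.5317,.0531]); z=.2509-.0055+.008
# prong end centres predicted, top face
for sg in(1,-1):
    P=[*(tcp+105*s/1000+sg*.02125*n),z]; print("pred",np.round(P,4),"topcrop",((proj("top",[P])[0]-(195,85))*7).round(0),"scenecrop",((proj("scene",[P])[0]-(250,180))*7).round(0))
# pillar top: refine by bright blob in first pictures
for nm,c in(("top",(278.9,113.6)),("scene",(269.1,228.6)),("top",(213.3,121.7)),("scene",(309.7,195.7))):
    g=cv2.cvtColor(cv2.imread(f"pics/{nm}0.png"),cv2.COLOR_BGR2GRAY); x,y=map(round,c)
    print(nm,x-6,y-6); print(g[y-6:y+12,x-6:x+7])
E
```

```text
pred [ 0.5872 -0.0385  0.2534] topcrop [518. 171.] scenecrop [204. 329.]
pred [ 0.5472 -0.0529  0.2534] topcrop [559. 275.] scenecrop [119. 277.]
top 273 108
[[144 143 145 144 144 145 144 144 143 143 144 144 146]
 [147 145 146 141 141 142 136 141 143 146 144 143 143]
 [146 141 143 136 136 131 133 132 138 145 145 146 145]
 [140 140 135 132 132 135 132 134 132 134 141 143 143]
 [137 134 128 135 134 132 133 134 131 132 136 141 143]
 [137 142 122 133 135 134 131 134 133 117 142 131 144]
 [133 143 119 131 133 133 132 135 129 111 146 133 147]
 [134 127 104 127 134 131 132 133 125  91 129 119 137]
 [139 144  83  95 124 129 122 123  88  94 133 103  77]
 [138 146 120  75  78  90  92  82  81 145 130  94  81]
 [113 132 132  94 108  96 100  81  99 147 136  87  75]
 [ 56  88 127 135 139 144 126 132 133 133 128  80  80]
 [ 68  51  88 125 144 147 123 117  88  86  54  79  78]
 [ 72  52  56  73 111 121  88  47  54  51  57  77  84]
 [ 58  71  47  61  43  49  48  51  53  59  59  83 107]
 [ 74  63  58  67  62  58  46  55  46  47  89 108 148]
 [118  82  65  58  67  46  44  50  66  92 130 145 144]
 [148 1
[... 2361 characters left out ...]
20  92 109 129 122 122 126 121 125 120]
 [117 108 124 108  69  86 112 117 114 108 100 117 119]
 [111  86 115  91  49  57  74  80  79  78 111 122 119]
 [116  76 107  90  56  54  61  54  56  66 120 125 122]
 [122  78  89 114  81  63  56  52  64  98 125 111 106]
 [112  58  64 110 108 101  81  66 111 127 106  83 106]
 [ 98  50  43  75  80  93  82  92 114  99  69  82 115]
 [ 86  48  51  54  57  62  60  74  75  56  50 105 134]
 [ 77  39  55  47  47  51  52  55  55  48  46 113 139]
 [ 63  45  50  54  50  42  49  49  51  44  53 117 138]
 [ 54  44  51  59  53  52  53  50  45  46  69 128 134]
 [ 59  53  56  59  48  57  52  54  50  54  95 130 141]
 [ 64  51  52  55  58  58  56  48  52  62 118 137 137]]
```

```bash
python3 - <<'E'
from h import *
for n,p in(("top",[(278.7,112.6),(212.6,120.6)]),("scene",[(269.1,225.8),(310.2,193.6)])):
    P=plane(n,p,.262)[:,:2]; d=P[1]-P[0]; print(n,P.round(4).tolist(),np.linalg.norm(d),np.degrees(np.arctan2(d[1],d[0])))
E
```

```text
top [[0.5755, -0.0629], [0.557, 0.1059]] 0.16984895355975174 96.23603677401944
scene [[0.5712, -0.0633], [0.5512, 0.1043]] 0.16875990132136118 96.79306483859014
```

```bash
python3 -c "
from h import *
goto([.5316,.0568,.209],109.5)"
```

```text
tool yaw 109.78 pos [0.5316 0.0531 0.2507] dp [0.0036 0.0012 0.0417] twist 0.28107303564553376
```

```bash
python3 -m jog '[{"dp":[0.0036,0.0005,0.002],"twist":0.3},{"dp":[0.0036,0.0012,0.007],"twist":0.3},{"dp":[0.0036,0.0012,0.012],"twist":0.3},{"dp":[0.0036,0.0012,0.018],"twist":0.3},{"dp":[0.0036,0.0012,0.024],"twist":0.3},{"dp":[0.0036,0.0012,0.03],"twist":0.3},{"dp":[0.0036,0.0012,0.034],"twist":0.3},{"dp":[0.0036,0.0012,0.037],"twist":0.3},{"dp":[0.0036,0.0012,0.04],"twist":0.3},{"dp":[0.0036,0.0012,0.0415],"twist":0.3}]';  python3 -c "
from h import *
goto([.5316,.0568,.205],109.5)
o=robot.get_obs();print(o['ft_force'],o['moment'])"
```

```text
clock: 8.3
position: [0.531, 0.0569, 0.2079]
ee_rot: [-1.813, -2.565, 0.0]
ft_force: [-1.1, -0.4, -3.2]
width: 0.0162
grasp_force: 59.2
tool yaw 109.48 pos [0.531  0.0569 0.2079] dp [-0.0003  0.0006  0.0029] twist -0.016709713524448944
[-1.08019285 -0.3560648  -3.20628329] [ 0.05868183  0.04748643 -0.00115156]
```

```bash
python3 -m jog '[{"dp":[0,0,0.001],"twist":0},{"dp":[0,0,0.002],"twist":0},{"dp":[0,0,0.002],"twist":0},{"dp":[-0.002,0,0.002],"twist":0},{"dp":[-0.004,0,0.002],"twist":0},{"dp":[-0.006,0,0.002],"twist":0},{"dp":[-0.008,0,0.002],"twist":0},{"dp":[-0.01,0,0.002],"twist":0},{"dp":[-0.01,0,0.002],"twist":0},{"dp":[-0.01,0,0.002],"twist":0}]';  python3 -c "
from h import *
o,R=tool();print(R.T@o['ft_force'],R.T@o['moment'])"
```

```text
clock: 9.3
position: [0.5344, 0.0474, 0.2061]
ee_rot: [-1.814, -2.565, 0.0]
ft_force: [-0.5, 0.1, -3.5]
width: 0.0168
grasp_force: 59.2
[ 0.20855656 -0.4135618   3.50894887] [ 0.03285251 -0.00766571  0.01950568]
```

```bash
python3 -m jog '[{"dp":[-0.001,0,0],"twist":0},{"dp":[-0.002,0,0],"twist":0},{"dp":[-0.003,0,0],"twist":0},{"dp":[-0.004,0,0],"twist":0},{"dp":[-0.005,0,0],"twist":0},{"dp":[-0.006,0,0],"twist":0},{"dp":[-0.007,0,0],"twist":0},{"dp":[-0.008,0,0],"twist":0},{"dp":[-0.008,0,0],"twist":0},{"dp":[-0.008,0,0],"twist":0}]';  python3 -c "
from h import *
o,R=tool();print(R.T@o['ft_force'],R.T@o['moment'])
a=robot.capture('top');b=robot.capture('scene')
cv2.imwrite('pics/t3.png',a);cv2.imwrite('pics/s3.png',b)
c1=cv2.resize(a[85:150,235:300],None,fx=6,fy=6,interpolation=2)
c2=cv2.resize(b[195:260,250:315],None,fx=6,fy=6,interpolation=2)
cv2.imwrite('pics/c3.png',np.clip(np.hstack([c1,c2])*1.5,0,255))"
```

```text
clock: 10.3
position: [0.5371, 0.0399, 0.2062]
ee_rot: [-1.814, -2.565, -0.0]
ft_force: [0.4, -0.5, -3.4]
width: 0.0165
grasp_force: 59.2
[-0.57976341  0.25015788  3.35003866] [-0.02882899  0.01580771  0.09293147][ WARN:0@1.728] global loadsave.cpp:1063 imwrite_ Unsupported depth image for selected encoder is fallbacked to CV_8U.
```

View pics/c3.png

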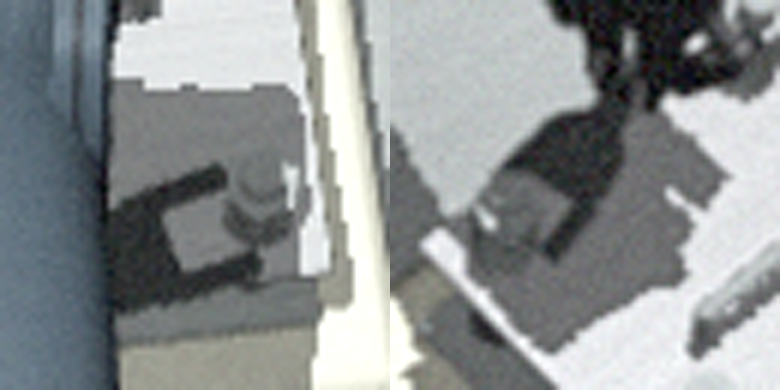

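```bash
python3 -m jog '[{"dp":[-0.001,0,0],"twist":0},{"dp":[-0.002,0,0],"twist":0},{"dp":[-0.003,0,0],"twist":0},{"dp":[-0.004,0,0],"twist":0},{"dp":[-0.005,0,0],"twist":0},{"dp":[-0.006,0,0],"twist":0},{"dp":[-0.007,0,0],"twist":0},{"dp":[-0.008,0,0],"twist":0},{"dp":[-0.008,0,0],"twist":0},{"dp":[-0.008,0,0],"twist":0}]';  python3 -c "
from h import *
o,R=tool();print(R.T@o['ft_force'],R.T@o['moment'],o['position'])"
```

```text
clock: 11.4
position: [0.5397, 0.0324, 0.2062]
ee_rot: [1.814, 2.565, 0.0]
ft_force: [0.6, -0.8, -4.2]
width: 0.0166
grasp_force: 59.2
[-0.9057622   0.26391698  4.21063188] [ 0.01489232 -0.02084682 -0.02466885] [0.53973525 0.03235349 0.20618249]
```

```bash
python3 -m jog '[{"dp":[-0.001,0,0],"twist":0},{"dp":[-0.002,0,0],"twist":0},{"dp":[-0.003,0,0],"twist":0},{"dp":[-0.004,0,0],"twist":0},{"dp":[-0.005,0,0],"twist":0},{"dp":[-0.006,0,0],"twist":0},{"dp":[-0.007,0,0],"twist":0},{"dp":[-0.008,0,0],"twist":0},{"dp":[-0.008,0,0],"twist":0},{"dp":[-0.008,0,0],"twist":0}]';  python3 -c "
from h import *
o,R=tool();print(R.T@o['ft_force'],R.T@o['moment'],o['position'])"
```

```text
clock: 12.4
position: [0.5424, 0.0248, 0.2062]
ee_rot: [1.814, 2.565, 0.0]
ft_force: [0.3, 0.9, -3.0]
width: 0.0165
grasp_force: 59.2
[0.729617   0.56000233 3.00022608] [ 0.02940535 -0.02013593  0.03397471] [0.54239997 0.02481263 0.20618827]
```

```bash
python3 -m jog '[{"dp":[-0.001,0,0],"twist":0},{"dp":[-0.002,0,0],"twist":0},{"dp":[-0.003,0,0],"twist":0},{"dp":[-0.004,0,0],"twist":0},{"dp":[-0.005,0,0],"twist":0},{"dp":[-0.006,0,0],"twist":0},{"dp":[-0.006,0,0],"twist":0},{"dp":[-0.006,0,0],"twist":0},{"dp":[-0.006,0,0],"twist":0},{"dp":[-0.006,0,0],"twist":0}]';  python3 -c "
from h import *
o,R=tool();print(R.T@o['ft_force'],R.T@o['moment'],o['position'])"
```

```text
clock: 13.4
position: [0.5444, 0.0192, 0.2062]
ee_rot: [-1.813, -2.565, 0.0]
ft_force: [-0.3, -0.6, -3.6]
width: 0.0168
grasp_force: 59.2
[-0.4236369  -0.45287214  3.63399344] [ 0.00112379 -0.01853574 -0.02057583] [0.54436742 0.01921139 0.20615186]
```

```bash
python3 -m jog '[{"dp":[-0.001,0,0],"twist":0},{"dp":[-0.001,0,0],"twist":0},{"dp":[-0.002,0,0],"twist":0},{"dp":[-0.002,0,0],"twist":0},{"dp":[-0.003,0,0],"twist":0},{"dp":[-0.003,0,0],"twist":0},{"dp":[-0.004,0,0],"twist":0},{"dp":[-0.004,0,0],"twist":0},{"dp":[-0.004,0,0],"twist":0},{"dp":[-0.004,0,0],"twist":0}]';  python3 -c "
from h import *
o,R=tool();print(R.T@o['ft_force'],R.T@o['moment'],o['position'])
a=robot.capture('top');b=robot.capture('scene')
cv2.imwrite('pics/t4.png',a);cv2.imwrite('pics/s4.png',b)
c1=cv2.resize(a[85:150,235:300],None,fx=6,fy=6,interpolation=2)
c2=cv2.resize(b[195:260,250:315],None,fx=6,fy=6,interpolation=2)
cv2.imwrite('pics/c4.png',np.clip(np.hstack([c1,c2])*1.5,0,255).astype(np.uint8))"
```

```text
clock: 14.4
position: [0.5453, 0.0164, 0.206]
ee_rot: [-1.812, -2.564, -0.002]
ft_force: [-1.0, 4.6, -2.5]
width: 0.0166
grasp_force: 59.3
[4.70344104 0.61461179 2.53770252] [-0.01182146  1.12910493  0.01624141] [0.54531279 0.01639002 0.20602148]
```

View pics/c4.png

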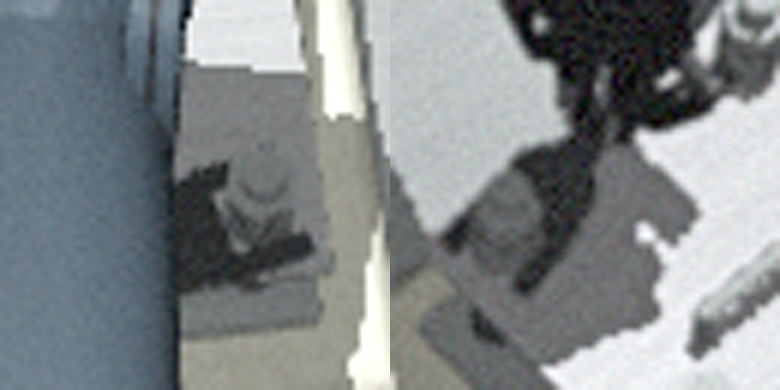

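```bash
python3 -m jog '[{"dp":[0.001,0,0],"twist":0},{"dp":[0.002,0,0],"twist":0},{"dp":[0.0025,0,0],"twist":0},{"dp":[0.0025,0,0.0005],"twist":0},{"dp":[0.0025,0,0.001],"twist":0},{"dp":[0.0025,0,0.0015],"twist":0},{"dp":[0.0025,0,0.0015],"twist":0},{"dp":[0.0025,0,0.0015],"twist":0},{"dp":[0.0025,0,0.0015],"twist":0},{"dp":[0.0025,0,0.0015],"twist":0}]';  python3 -c "
from h import *
o,R=tool();print(R.T@o['ft_force'],R.T@o['moment'],o['position'])"
```

```text
clock: 15.5
position: [0.5453, 0.017, 0.2057]
ee_rot: [1.813, 2.563, -0.001]
ft_force: [-0.2, -4.1, 5.2]
width: 0.0164
grasp_force: 60.6
[-3.77205904 -1.5599055  -5.18673083] [ 0.54196181 -0.68538673 -0.01902244] [0.54531415 0.01696783 0.20571435]
```

```bash
python3 -m jog '[{"dp":[0,0,-0.001],"twist":0},{"dp":[0,0,-0.001],"twist":0},{"dp":[0,0,-0.001],"twist":0},{"dp":[0,0,-0.001],"twist":0},{"dp":[0,0,-0.001],"twist":0},{"dp":[0,0,-0.02],"twist":0},{"dp":[0,0,-0.05],"twist":0},{"dp":[0,0,-0.08],"twist":0},{"dp":[0,0,-0.1],"twist":0},{"dp":[0,0,-0.1],"twist":0}]' 0.3;  python3 -c "
from h import *
s=np.array([.334,-.943])
print('nut est', np.array([.5453,.0164])+.0863*s)
goto([.5741,-.065,.27],109.5)
a=robot.capture('top');b=robot.capture('scene')
cv2.imwrite('pics/t5.png',a);cv2.imwrite('pics/s5.png',b)
c1=cv2.resize(a[90:150,195:300],None,fx=7,fy=5,interpolation=2)
c2=cv2.resize(b[180:260,250:340],None,fx=6,fy=6,interpolation=2)
c1=cv2.resize(a[85:145,225:300],None,fx=5,fy=5,interpolation=2);c2=cv2.resize(b[190:250,255:335],None,fx=5,fy=5,interpolation=2)
cv2.imwrite('pics/c5.png',np.clip(np.hstack([c1,c2])*1.4,0,255).astype(np.uint8))"
```

```text
clock: 16.5
position: [0.5463, 0.0177, 0.3085]
ee_rot: [1.81, 2.56, 0.006]
ft_force: [-0.3, -0.2, 0.7]
width: 0.0554
grasp_force: 0.0
nut est [ 0.5741242 -0.0649809]
tool yaw 109.49 pos [0.5463 0.0177 0.3085] dp [-0.0872 -0.0017  0.0387] twist -0.01427385685613558
```

View pics/c5.png

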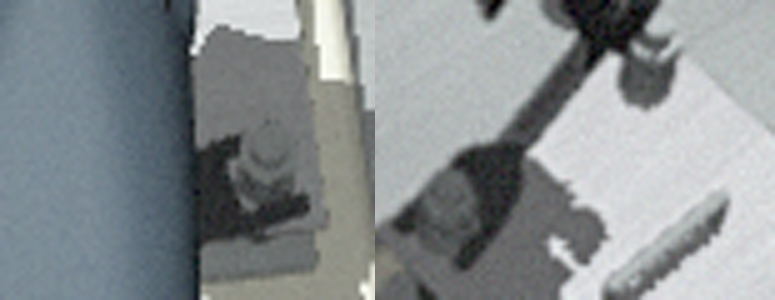

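The views show the spanner lying on the plate with its jaws round the nut and the handle running towards the near side of the front-left pillar. Next is the locknut.

```bash
python3 -m jog '[{"dp":[-0.02,-0.0017,0],"twist":-8},{"dp":[-0.05,-0.0017,0],"twist":-16},{"dp":[-0.075,-0.0017,0],"twist":-24},{"dp":[-0.087,-0.0017,0],"twist":-32},{"dp":[-0.087,-0.0017,0],"twist":-40},{"dp":[-0.087,-0.0017,0],"twist":-48},{"dp":[-0.087,-0.0017,0],"twist":-56},{"dp":[-0.087,-0.0017,0],"twist":-64},{"dp":[-0.087,-0.0017,0],"twist":-72},{"dp":[-0.087,-0.0017,0],"twist":-80}]' 0.3; python3 -m jog '[{"dp":[0,0,0],"twist":-8},{"dp":[0,0,0],"twist":-16},{"dp":[0,0,0],"twist":-24},{"dp":[0,0,0],"twist":-32},{"dp":[0,0,0],"twist":-40},{"dp":[0,0,0],"twist":-40},{"dp":[0,0,0],"twist":-40},{"dp":[0,0,0],"twist":-40},{"dp":[0,0,0],"twist":-40},{"dp":[0,0,0],"twist":-40}]'; python3 -c "
from h import *
goto([.574,-.0645,.2325],229.5);print(robot.get_obs()['q'])"
```

```text
clock: 17.6
position: [0.5715, -0.0646, 0.302]
ee_rot: [0.268, -3.126, -0.002]
ft_force: [1.1, -0.7, 0.3]
width: 0.0553
grasp_force: 0.0
clock: 18.6
position: [0.5723, -0.0648, 0.3046]
ee_rot: [1.314, -2.854, -0.0]
ft_force: [0.5, -0.0, 0.2]
width: 0.0552
grasp_force: 0.0
tool yaw -130.56 pos [ 0.5723 -0.0648  0.3046] dp [-0.0014 -0.0011  0.0721] twist -0.05703028951870692
[-2.29197359e-01  2.20354051e-01  4.37347109e-01  1.78791285e+00
  3.03127003e-05 -1.09213997e+00]
```

```bash
python3 -m jog '[{"dp":[-0.0014,-0.0011,0.01],"twist":0},{"dp":[-0.0014,-0.0011,0.022],"twist":0},{"dp":[-0.0014,-0.0011,0.034],"twist":0},{"dp":[-0.0014,-0.0011,0.046],"twist":0},{"dp":[-0.0014,-0.0011,0.056],"twist":0},{"dp":[-0.0014,-0.0011,0.064],"twist":0},{"dp":[-0.0014,-0.0011,0.07],"twist":0},{"dp":[-0.0014,-0.0011,0.073],"twist":0},{"dp":[-0.0014,-0.0011,0.073],"twist":0},{"dp":[-0.0014,-0.0011,0.073],"twist":0}]'; python3 -m jog '[{"dp":[0,0,0],"twist":0},{"dp":[0,0,0],"twist":0},{"dp":[0,0,0],"twist":0},{"dp":[0,0,0],"twist":0},{"dp":[0,0,0],"twist":0},{"dp":[0,0,0],"twist":0},{"dp":[0,0,0],"twist":0},{"dp":[0,0,0],"twist":0},{"dp":[0,0,0],"twist":0},{"dp":[0,0,0],"twist":0}]' -1 40; python3 -c "
from h import *
goto([.574,-.0645,.2325],229.5);o,R=tool();print(R.T@o['ft_force'],R.T@o['moment'])"
```

```text
clock: 19.6
position: [0.5743, -0.0645, 0.2321]
ee_rot: [-1.315, 2.853, -0.001]
ft_force: [-0.5, -0.1, -0.1]
width: 0.0555
grasp_force: 0.0
clock: 20.6
position: [0.5736, -0.0638, 0.2326]
ee_rot: [-1.315, 2.853, 0.001]
ft_force: [-3.0, 2.8, 6.2]
width: 0.029
grasp_force: 40.8
tool yaw -130.5 pos [ 0.5736 -0.0638  0.2326] dp [ 0.0002 -0.0008  0.0001] twist 0.002811316822317167
[-0.17572144  4.09668586 -6.15448085] [-1.05045406  0.14962241  0.01238889]
```

```bash
python3 -m jog '[{"dp":[0,0.001,0],"twist":0},{"dp":[0,0.001,0],"twist":0},{"dp":[0,0.001,0],"twist":4},{"dp":[0,0.001,0.0001],"twist":9},{"dp":[0,0.001,0.0001],"twist":14},{"dp":[0,0.001,0.0002],"twist":19},{"dp":[0,0.001,0.0003],"twist":24},{"dp":[0,0.001,0.0003],"twist":29},{"dp":[0,0.001,0.0004],"twist":34},{"dp":[0,0.001,0.0004],"twist":34}]' - 80; python3 -c "
from h import *
goto([.574,-.0645,.2325],229.5);o,R=tool();print(R.T@o['ft_force'],R.T@o['moment'])"
```

```text
clock: 21.6
position: [0.5734, -0.0637, 0.2325]
ee_rot: [-0.421, 3.112, -0.001]
ft_force: [-2.3, 2.4, 5.7]
width: 0.0275
grasp_force: 81.1
tool yaw -164.6 pos [ 0.5734 -0.0637  0.2325] dp [-0.0004 -0.0009 -0.    ] twist -34.09538317539295
[ 1.54214687  2.86670374 -5.72330653] [-0.51136704  0.50339982  0.06637804]
```

```bash
python3 -m jog '[{"dp":[0,0,0],"twist":4},{"dp":[0,0,0.0001],"twist":9},{"dp":[0,0,0.0001],"twist":14},{"dp":[0,0,0.0002],"twist":19},{"dp":[0,0,0.0002],"twist":24},{"dp":[0,0,0.0003],"twist":28},{"dp":[0,0,0.0003],"twist":32},{"dp":[0,0,0.0004],"twist":36},{"dp":[0,0,0.0004],"twist":36},{"dp":[0,0,0.0004],"twist":36}]'; python3 -c "
from h import *
goto([.574,-.0645,.2325],229.5);o,R=tool();print(R.T@o['ft_force'],R.T@o['moment'])"
```

```text
clock: 22.6
position: [0.5734, -0.0636, 0.2321]
ee_rot: [0.559, 3.09, 0.0]
ft_force: [-2.5, 2.5, 6.1]
width: 0.0279
grasp_force: 81.1
tool yaw 159.48 pos [ 0.5734 -0.0636  0.2321] dp [-0.0009 -0.0006 -0.0004] twist -70.01634838253835
[ 3.23476231  1.43789262 -6.11029108] [-0.18621525  0.78673857  0.05882099]
```

```bash
python3 -m jog '[{"dp":[0,0,0],"twist":3},{"dp":[0,0,0],"twist":6},{"dp":[0,0,0.0001],"twist":9},{"dp":[0,0,0.0001],"twist":12},{"dp":[0,0,0.0001],"twist":14},{"dp":[0,0,0.0002],"twist":16},{"dp":[0,0,0.0002],"twist":18},{"dp":[0,0,0.0002],"twist":20},{"dp":[0,0,0.0002],"twist":20},{"dp":[0,0,0.0002],"twist":20}]'; python3 -c "
from h import *
goto([.574,-.0645,.2325],229.5);o,R=tool();print(R.T@o['ft_force'],R.T@o['moment'])"
```

```text
clock: 23.6
position: [0.5734, -0.0635, 0.2319]
ee_rot: [1.087, 2.946, 0.001]
ft_force: [-2.9, 2.3, 5.6]
width: 0.0278
grasp_force: 81.1
tool yaw 139.49 pos [ 0.5734 -0.0635  0.2319] dp [-0.0011 -0.0004 -0.0006] twist -90.0114525341304
[ 3.66975105 -0.16895094 -5.61406888] [0.0907643  0.84151121 0.08094562]
```

```bash
python3 -m jog '[{"dp":[0,0,0],"twist":2},{"dp":[0,0,0],"twist":4},{"dp":[0,0,0.0001],"twist":6},{"dp":[0,0,0.0001],"twist":8},{"dp":[0,0,0.0001],"twist":10},{"dp":[0,0,0.0001],"twist":12},{"dp":[0,0,0.0002],"twist":14},{"dp":[0,0,0.0002],"twist":15},{"dp":[0,0,0.0002],"twist":15},{"dp":[0,0,0.0002],"twist":15}]'; python3 -c "
from h import *
goto([.574,-.0645,.2325],229.5);o,R=tool();print(R.T@o['ft_force'],R.T@o['moment'])"
```

```text
clock: 24.6
position: [0.5734, -0.0634, 0.2317]
ee_rot: [1.462, 2.779, 0.001]
ft_force: [-2.7, 1.1, 5.8]
width: 0.0279
grasp_force: 81.1
tool yaw 124.5 pos [ 0.5734 -0.0634  0.2317] dp [-0.0012 -0.0001 -0.0008] twist -105.00133717664494
[ 2.42027463 -1.58373095 -5.75948647] [ 0.25047433  0.79741852 -0.01157318]
```

```bash
python3 -m jog '[{"dp":[0,0,0],"twist":2},{"dp":[0,0,0],"twist":4},{"dp":[0,0,0.0001],"twist":6},{"dp":[0,0,0.0001],"twist":8},{"dp":[0,0,0.0001],"twist":10},{"dp":[0,0,0.0001],"twist":12},{"dp":[0,0,0.0002],"twist":14},{"dp":[0,0,0.0002],"twist":15},{"dp":[0,0,0.0002],"twist":15},{"dp":[0,0,0.0002],"twist":15}]'; python3 -c "
from h import *
goto([.574,-.0645,.2325],229.5);o,R=tool();print(R.T@o['ft_force'],R.T@o['moment'])"
```

```text
clock: 25.6
position: [0.5734, -0.0634, 0.2315]
ee_rot: [1.812, 2.565, 0.002]
ft_force: [-3.1, 2.8, 7.1]
width: 0.0278
grasp_force: 81.1
tool yaw 109.52 pos [ 0.5734 -0.0634  0.2315] dp [-0.0012  0.0002 -0.001 ] twist -119.97683213592472
[ 3.63533773 -1.97797753 -7.08442965] [0.51019581 0.7003308  0.00209517]
```

```bash
python3 -m jog '[{"dp":[0,0,0],"twist":2},{"dp":[0,0,0],"twist":4},{"dp":[0,0,0.0001],"twist":6},{"dp":[0,0,0.0001],"twist":8},{"dp":[0,0,0.0001],"twist":10},{"dp":[0,0,0.0001],"twist":12},{"dp":[0,0,0.0002],"twist":14},{"dp":[0,0,0.0002],"twist":15},{"dp":[0,0,0.0002],"twist":15},{"dp":[0,0,0.0002],"twist":15}]'; python3 -c "
from h import *
goto([.574,-.0645,.2325],229.5);o,R=tool();print(R.T@o['ft_force'],R.T@o['moment'])
a=robot.capture('top');b=robot.capture('scene')
cv2.imwrite('pics/t6.png',a);cv2.imwrite('pics/s6.png',b)"
```

```text
clock: 26.6
position: [0.5735, -0.0634, 0.2315]
ee_rot: [2.13, 2.308, 0.002]
ft_force: [-2.8, 2.5, 6.8]
width: 0.0276
grasp_force: 81.2
tool yaw 94.58 pos [ 0.5735 -0.0634  0.2315] dp [-0.0012  0.0004 -0.001 ] twist -134.92244340799363
[ 2.75840631 -2.60174502 -6.82410087] [ 0.67353662  0.56099277 -0.35808171]
```

```bash
python3 -m jog '[{"dp":[0,0,0],"twist":0.5},{"dp":[0,0,0],"twist":1},{"dp":[0,0,0],"twist":1.5},{"dp":[0,0,0],"twist":2},{"dp":[0,0,0],"twist":2},{"dp":[0,0,0],"twist":2},{"dp":[0,0,0],"twist":2},{"dp":[0,0,0],"twist":2},{"dp":[0,0,0],"twist":2},{"dp":[0,0,0],"twist":2}]'; python3 -c "
from h import *
goto([.574,-.0645,.2325],229.5);o,R=tool();print(R.T@o['ft_force'],R.T@o['moment'])
g=lambda f:cv2.imread(f)
b=g('pics/s6.png');c=g('pics/s5.png')
cv2.imwrite('pics/c6.png',np.clip(1.4*np.hstack([cv2.resize(i[180:255,250:335],None,fx=4.5,fy=4.5,interpolation=2) for i in(c,b)]),0,255).astype(np.uint8))"
```

```text
clock: 27.7
position: [0.5735, -0.0633, 0.2315]
ee_rot: [2.169, 2.271, 0.002]
ft_force: [-1.7, 2.1, 6.2]
width: 0.0278
grasp_force: 81.2
tool yaw 92.61 pos [ 0.5735 -0.0633  0.2315] dp [-0.0012  0.0005 -0.001 ] twist -136.88670839821077
[ 2.18034353 -1.63365172 -6.17952289] [ 0.77352516  0.55046198 -0.47965862]
```

View pics/c6.png

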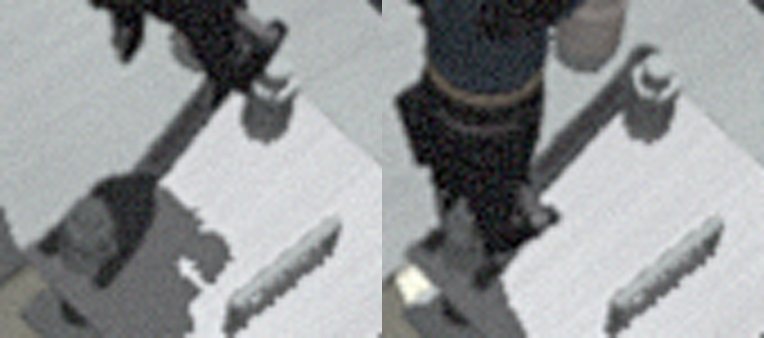

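The handle has swung round against the front-left pillar on its near side, and the torque reads 0.48 N m, which is nipped up. I'll release and lift.

```bash
python3 -m jog '[{"dp":[0,0,0],"twist":2},{"dp":[0,0,0],"twist":2},{"dp":[0,0,0],"twist":2},{"dp":[0,0,0],"twist":2},{"dp":[0,0,0],"twist":2},{"dp":[0,0,-0.01],"twist":2},{"dp":[0,0,-0.03],"twist":2},{"dp":[0,0,-0.06],"twist":2},{"dp":[0,0,-0.09],"twist":2},{"dp":[0,0,-0.12],"twist":2}]' 0.3; python3 -m jog '[{"dp":[0.04,0,0],"twist":0},{"dp":[0.08,0,0],"twist":0},{"dp":[0.12,0,0],"twist":0},{"dp":[0.16,0,0],"twist":0},{"dp":[0.2,0,0],"twist":0},{"dp":[0.2,0.03,0],"twist":0},{"dp":[0.2,0.06,0],"twist":0},{"dp":[0.2,0.08,0],"twist":0},{"dp":[0.2,0.08,0],"twist":0},{"dp":[0.2,0.08,0],"twist":0}]'; python3 -c "
from h import *
o,R=tool();print(R[:,:2].round(2).tolist(),o['ft_force'])
a=robot.capture('top');b=robot.capture('scene')
c1=cv2.resize(a[50:155,180:310],None,fx=3,fy=4,interpolation=2)
c2=cv2.resize(b[180:285,245:355],None,fx=3.5,fy=4,interpolation=2)
cv2.imwrite('pics/c7.png',np.hstack([c1,c2]))"
```

```text
clock: 28.7
position: [0.5731, -0.0638, 0.3521]
ee_rot: [2.211, 2.23, 0.001]
ft_force: [0.5, 0.2, 0.8]
width: 0.0557
grasp_force: 0.0
clock: 29.7
position: [0.6515, 0.1368, 0.3495]
ee_rot: [-2.212, -2.23, 0.002]
ft_force: [-0.3, 0.9, -0.0]
width: 0.0558
grasp_force: 0.0
[[-0.01, 1.0], [1.0, 0.01], [-0.0, -0.0]] [-0.26370215  0.89984048 -0.04090411]
```

View pics/c7.png

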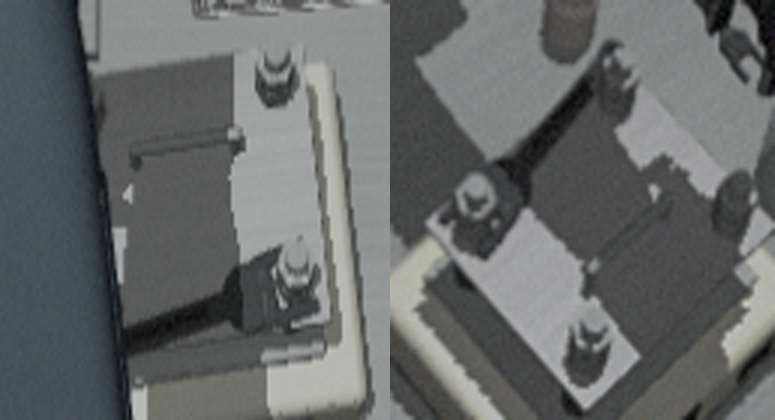

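The spanner lies flat on the nut with its handle against the front-left pillar, and the robot is clear of everything. I'll hand it in.

```bash
python3 -c "
from rig import robot
print(robot.job_done())"
```

```text
the job is handed in; nothing more can be done
None
```

I handed the job in at about 30 s with the locknut nipped up at about 0.48 N m and the large spanner left flat on the setting nut, its handle bearing on the front-left pillar; the hand-in returned no verdict, and I did not measure the setting nut's turn or check the bystanders.

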